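# Pack a grinder overhaul kit in layers

### The job

Pack the overhaul kit in the blue transport case on the workbench, in this order: set the larger of the two filter baskets upright in the round pocket, stand the cone burr upright inside that basket, set the solenoid valve upright in the oblong pocket, and last lay the flat spanner over them, centred, with its ends resting down in the notches of the two tall end walls. Leave the small basket where it is.

Things in the scene. Friction and masses are not known exactly. Their poses are not given: they have to be found in the camera images.
- case: Blue plastic open case fixed to the bench, 112 (its x) by 202 (its y) mm, floor 5 mm thick. Origin: centre of its underside, on the bench; z up. Its two low long sides are 22 mm high. Its two tall end walls (10 mm thick, centred at y = +-96 mm) each have an open-topped notch in the middle, 44 mm wide along x, whose floor is 66 mm above the bench; the horns either side of the notch rise to 78 mm. The two grey inserts lie on its floor side by side along its y, in either order.
- round_insert: Grey plastic block fixed in the case, 100 (x) by 90 (y) by 16 mm, with a round dark-floored pocket 72 mm wide and 12 mm deep at its centre. Origin: centre of its underside, 5 mm above the bench; so the pocket's floor is at z = 4 mm and its top face at z = 16 mm in this frame. Axes parallel to the case's.
- oblong_insert: Grey plastic block fixed in the case, 100 (x) by 90 (y) by 16 mm, with a dark-floored rectangular pocket at its centre, 50 mm along x, 66 mm along y, 12 mm deep. Origin: centre of its underside, 5 mm above the bench; the pocket's floor is at z = 4 mm and its top face at z = 16 mm. Axes parallel to the case's.
- basket: The larger filter basket: loose steel cup with straight sides, 56 mm outside diameter, 48 mm inside, 32 mm high, floor 4 mm thick, open end up. Origin: centre of its underside; z up. 0.08 to 0.15 kg.
- small_basket: The small filter basket, not part of the kit: loose steel cup 42 mm outside diameter, 20 mm high. Origin: centre of its underside. Leave it where it is.
- burr: Cone burr of a grinder: loose dark steel cone standing on its wide end, 32 mm diameter at the base, narrowing to 18 mm at 20 mm height, with a smooth shaft 14 mm in diameter from 22 to 46 mm height by which to hold it. Origin: centre of its underside; z up along the shaft. About 0.1 kg.
- valve: Solenoid valve: loose brass block 48 (its x) by 34 (y) by 22 mm with a black coil 30 (x) by 34 (y) mm on top of it, 48 mm high in all; flat sides 34 mm apart along y. Origin: centre of its underside; z up. 0.13 to 0.25 kg.
- spanner: Flat steel double-ended ring spanner lying on the bench: a bar 230 mm long (its x) with rounded ends, 26 mm wide (y), 10 mm thick (z). The dark ring ends are painted spots, not holes. Origin: centre of its underside, also its balance point in plan. 0.18 to 0.35 kg.

How it is judged:
By the outcome, as a careful person would: the job done as asked, in the order asked, and still so for the second after the job is handed in, with the robot touching nothing.
It also fails if it takes over 112 s, if anything falls off the work surface, if the arm or the gripper's body presses on something with over 40 N, if the wrist force passes 120 N, or if a joint passes its speed limit or range.

### The arm

A 7-joint arm with a two-finger parallel gripper is mounted at the origin on the work surface. World frame = base frame: x ahead of the robot, y to its left, z up, the work surface at z = 0. Lengths are in m, angles in rad, forces in N, time in s.
With the tool pointing down it reaches from about 0.425 to 0.95 m from the base axis. Payload 4.7 kg.
Tool frame: the origin (TCP) lies midway between the tips of the shut fingers; the grasp point (between the pads) lies 19 mm behind it (ctrl.tcp_to_grasp is the distance from the TCP to the grasp point, in m); z points along the fingers, y is the line along which they close (so a half turn about z gives the same grasp; the last joint's range is limited). The gripper opens to 87 mm and grips with 3 to 60 N. Pads are 19 mm wide; open, the fingers measure 117 mm over their backs; the gripper's body (75 mm by 190 mm) begins 51 mm behind the grasp point.
Start: joints at [1.25, 0.469, -0.049, 1.532, 0.024, 1.141, -0.082], TCP at [0.194, -0.646, 0.198] pointing down, gripper open.
Joint ranges: [-2.59, 2.59], [-0.33, 1.99], [-1.39, 1.29], [0.1, 2.45], [-1.04, 4.18], [0.21, 1.99], [-2.66, 2.66]. Speed limits (rad/s): [2.57, 2.57, 3.14, 3.14, 3.14, 3.14, 3.14].

### API

Orientations are given as a 3x3 rotation matrix whose columns are the frame's x, y, z axes.
In Python, from station import ctrl, viewer, job gives the robot as it stands.
- The arm moves only by the tool move_arm, never from a script. Its argument "moves" is a list of rows, each a list of 3 entries, a list of its own where there are three numbers: the shift along the world's x, y, z in cm, then the turn about the world's z in rad, then the opening in per cent of the stroke, from 0 (shut) to 100 (fully open). A call has 1 to 20 rows; each row shifts and turns the commanded pose from where the row before left it; what a row does not reach is not made up. A row lasts 1/8 s, in which the tool goes at most 62.5 mm and 10.7 degrees, less where a joint would pass 70% of its speed; a pose out of reach is approached as far as the arm can. A call is refused whole if a number of a shift passes 6.25 or a number of a turn 0.188, either way. A call with a gripper value outside its range is refused whole. The fingers move at their own pace and stop on an object; "grip_force" is the grip in N (left out, the last holds). Time passes only in rows, so rows that do not move let the fingers close. It gives the time, the measured TCP pose, the force, the opening and the grip force at its end, in the units of the state.
- ctrl.read_state(): the state, without advancing time (a new reading comes with each control period).
- viewer.read_camera(name): name is "scene" or "top" or "wrist"; returns the picture (384x512x3 uint8, blue, green, red); there is no depth.
- viewer.get_calibration(name): a dict with "K" (3x3 intrinsics, pixels), "pose" (4x4, takes a point from camera to world coordinates); the wrist camera has in their place "mount" (4x4, takes a point from camera to tool coordinates, whose origin is the TCP and whose axes are the flange's). Camera axes: x right, y up, looking along -z (the intrinsics and any distortion apply to the point x, -y, -z); pixel columns grow to the right and rows downward; lengths in m; the calibration is good to about 2 mm. A picture is of the moment at which its call begins: read the wrist's pose just before it. get_calibration takes no time and is no camera call.
- job.job_done(): hands the job in; it is judged then, once.
The state is a dict: "time": time; "joint_pos": joint angles; "qvel": joint speeds; "tau": joint torques, N m; "position": TCP position; "orientation": TCP orientation; "wrist_force": force on the tool from outside, world axes, zero at the start; "torque": the same for the moment, N m; "grip_width": finger opening in m; "finger_force": force on a finger pad.
Only numpy, scipy, OpenCV 4.12 (cv2) and the standard library are available. Lean on these libraries where they do the work, as an engineer would, in place of code of your own. Each camera call takes 0.05 s, during which the arm holds its last target. There are 200 camera calls.

## Working session

There is one attempt and no reset: what is moved stays moved. The work goes in short steps, Python scripts to look and compute and a tool call to move; the robot and the scene stay as the last step left them, time stands still between calls to the robot, and variables do not carry over. Pictures are saved under pics/ and viewed, at most 14 in all, crops included, and the job is handed in when it is done.

Besides the shell and the picture viewer there is one more tool, called after "Call:" as name([rows], argument=value, ...), one row to a line, values as JSON. move_arm: Moves the arm, as the interface text tells. Its arguments: {"type":"object","properties":{"moves":{"type":"array"},"grip_force":{"type":"number"}},"required":["moves"]}

```bash
mkdir -p pics; ls; python3 - <<'E'
from station import ctrl, viewer, job
import cv2,numpy as np
np.set_printoptions(precision=4,suppress=True)
for n in ["top","scene"]:
    cv2.imwrite(f"pics/{n}0.png",viewer.read_camera(n)); c=viewer.get_calibration(n); print(n,c)
print(viewer.get_calibration("wrist"))
print(ctrl.read_state(),ctrl.tcp_to_grasp)
E
```

```text
pics
top {'K': array([[379.6493,   0.    , 253.7547],
       [  0.    , 379.6493, 188.4822],
       [  0.    ,   0.    ,   1.    ]]), 'pose': array([[ 0.003 ,  0.9842, -0.1773,  0.3763],
       [-0.9999,  0.0057,  0.0147, -0.045 ],
       [ 0.0155,  0.1772,  0.984 ,  0.944 ],
       [ 0.    ,  0.    ,  0.    ,  1.    ]])}
scene {'K': array([[381.4225,   0.    , 251.8296],
       [  0.    , 381.4225, 190.4207],
       [  0.    ,   0.    ,   1.    ]]), 'pose': array([[ 0.3312, -0.5671,  0.7542,  1.1787],
       [ 0.9434,  0.2132, -0.254 , -0.2598],
       [-0.0168,  0.7956,  0.6056,  0.582 ],
       [ 0.    ,  0.    ,  0.    ,  1.    ]])}
{'K': array([[331.7966,   0.    , 256.1472],
       [  0.    , 331.7966, 194.9343],
       [  0.    ,   0.    ,   1.    ]]), 'mount': array([[ 0.    ,  0.9682,  0.2504,  0.0679],
       [ 1.    ,  0.0001, -0.0004,  0.0006],
       [-0.0004,  0.2504, -0.9682, -0.1866],
       [ 0.    ,  0.    ,  0.    ,  1.    ]])}
{'time': 0.1, 'joint_pos': array([ 1.2501,  0.4694, -0.0486,  1.5336,  0.0241,  1.141 , -0.0823]), 'qvel': array([-0.0006, -0.0013, -0.0024, -0.0029, -0.    , -0.0006, -0.0013]), 'tau': array([  0.001 , -50.9172,  -0.0813, -23.6831,  -0.0616,   0.0345,
         0.0001]), 'position': array([ 0.194 , -0.6459,  0.1967]), 'orientation': array([[ 0.9577,  0.2877, -0.0006],
       [ 0.2877, -0.9577,  0.0017],
       [-0.0001, -0.0018, -1.    ]]), 'wrist_force': array([ 0.079 ,  0.7527, -0.1588]), 'torque': array([ 0.0615, -0.0036, -0.0083]), 'finger_force': 0.0, 'grip_width': 0.08692158953515082} 0.0187
```

View pics/top0.png

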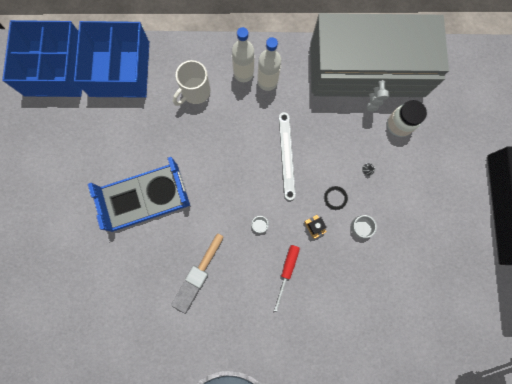

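View pics/scene0.png

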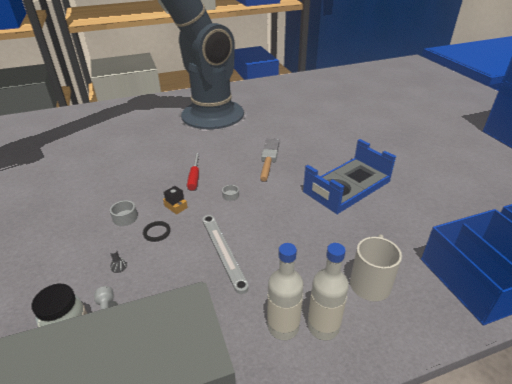

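Top view: larger basket ~(364,227), small ~(260,225), burr ~(369,169), valve ~(316,226), spanner ends (284,117)–(290,194), case with round pocket at (161,190) and oblong pocket at (126,202).

```bash
cat > h.py <<'E'
from station import ctrl, viewer, job
import cv2,numpy as np
np.set_printoptions(precision=4,suppress=True)
def cam(n):
    c=viewer.get_calibration(n)
    if n!="wrist": return c["K"],c["pose"]
    s=ctrl.read_state(); T=np.eye(4); T[:3,:3]=s["orientation"]; T[:3,3]=s["position"]
    return c["K"],T@c["mount"]
def ray(uv,kp,z):
    K,P=kp; d=P[:3,:3]@np.array([(uv[0]-K[0,2])/K[0,0],-(uv[1]-K[1,2])/K[1,1],-1])
    return P[:3,3]+d*(z-P[2,3])/d[2]
def proj(p,kp):
    K,P=kp; q=P[:3,:3].T@(np.array(p)-P[:3,3]); return np.array([K[0,2]-K[0,0]*q[0]/q[2],K[1,2]+K[1,1]*q[1]/q[2]])
def shot(n,name,box=None,s=1):
    kp=cam(n); im=viewer.read_camera(n); cv2.imwrite(f"pics/{name}_raw.png",im)
    if box: im=im[box[1]:box[3],box[0]:box[2]]
    cv2.imwrite(f"pics/{name}.png",cv2.resize(im,None,fx=s,fy=s,interpolation=cv2.INTER_CUBIC)); return kp
E
python3 - <<'E'
from h import *
t=cam("top")
for n,uv,z in [("basket",(364,227),.016),("small",(260,225),.01),("burr",(369,169),.023),("valve",(316,226),.024),("sp1",(284.5,117.5),.01),("sp2",(290,194.5),.01),("round",(161,190),.009),("obl",(126,202),.009)]:
    print(n,ray(uv,t,z))
im=cv2.imread("pics/top0.png")
a=cv2.resize(im[140:250,80:220],None,fx=5,fy=5,interpolation=cv2.INTER_CUBIC)
b=cv2.resize(im[105:245,240:385],None,fx=4,fy=4,interpolation=cv2.INTER_CUBIC)
cv2.imwrite("pics/a.png",a);cv2.imwrite("pics/b.png",b)
E
```

```text
basket [ 0.4491 -0.3293  0.016 ]
small [ 0.4534 -0.0746  0.01  ]
burr [ 0.5934 -0.3468  0.023 ]
valve [ 0.4504 -0.21    0.024 ]
sp1 [ 0.7319 -0.138   0.01  ]
sp2 [ 0.5298 -0.1495  0.01  ]
round [0.5396 0.1722 0.009 ]
obl [0.5089 0.257  0.009 ]
```

View pics/a.png

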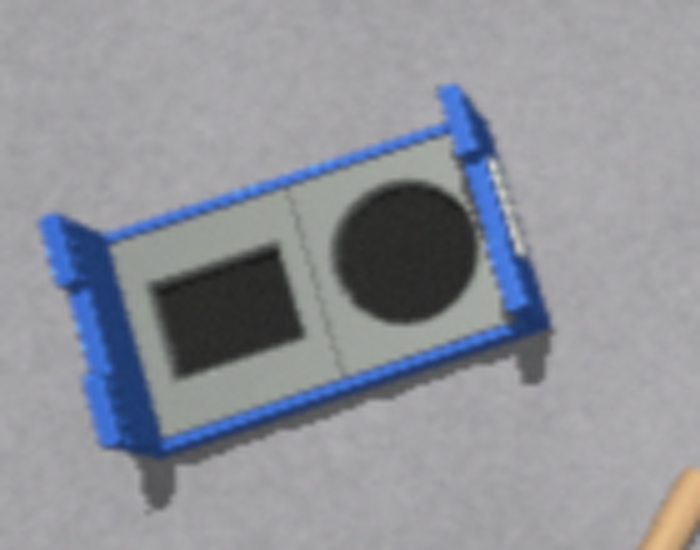

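View pics/b.png

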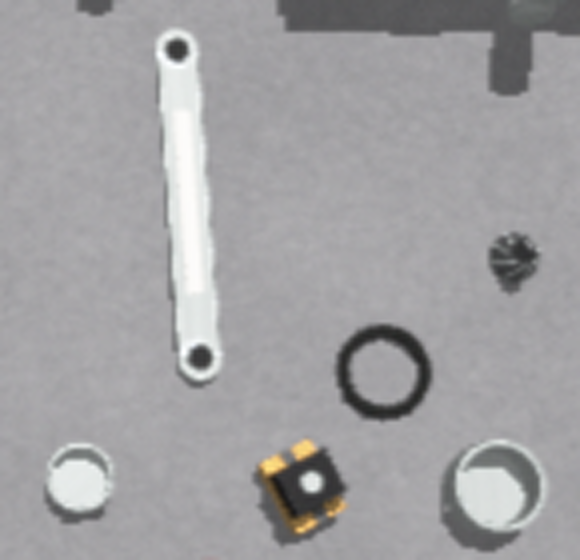

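Call:
move_arm([
  [[3, 3.6, 0.5], 0, 100],
  [[3, 3.6, 0.5], 0, 100],
  [[3, 3.6, 0.5], 0, 100],
  [[3, 3.6, 0.5], 0, 100],
  [[3, 3.6, 0.5], 0, 100],
  [[3, 3.6, 0.5], 0, 100],
  [[3, 3.6, 0.5], 0, 100],
  [[3, 3.6, 0.5], 0, 100],
  [[3, 3.6, 0.5], 0, 100],
  [[3, 3.6, 0.5], 0, 100],
  [[0, 0, 0], 0, 100],
  [[0, 0, 0], 0, 100],
], grip_force=25)

```text
time: 1.6
position: [0.4935, -0.287, 0.2472]
orientation: [[0.958, 0.287, -0.001], [0.287, -0.958, -0.0], [-0.001, -0.0, -1.0]]
wrist_force: [0.3, -0.1, 0.2]
grip_width: 0.0866
finger_force: 0.0
```

```bash
python3 - <<'E'
from h import *
kp=shot("wrist","w1",None,1.5)
for n,p in [("basket",(.449,-.329,.032)),("burr",(.5934,-.3468,.046)),("valve",(.4504,-.21,.048))]: print(n,proj(p,kp)*1.5)
E
```

```text
basket [415.9556 313.5505]
burr [498.1688 148.7514]
valve [274.8999 276.6227]
```

View pics/w1.png

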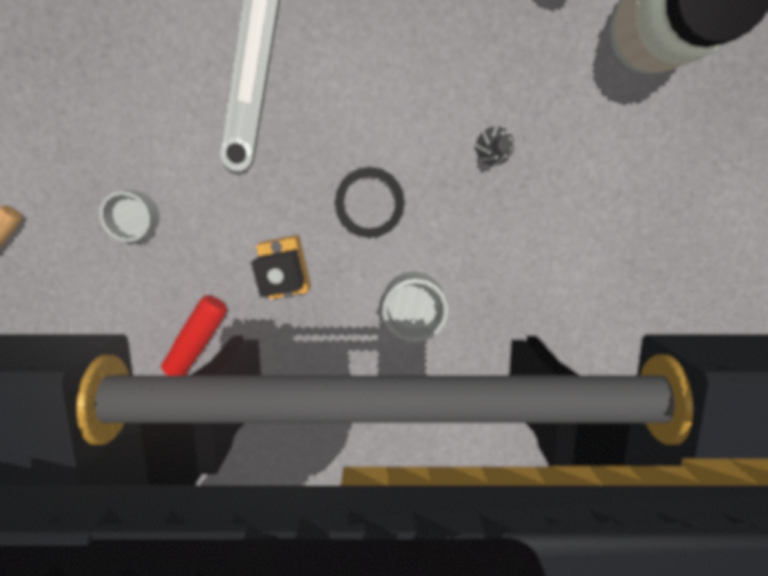

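The wrist view shows the basket at (413,307), the valve at (279,267) with brass ends up and down, the burr at (493,148), and the spanner's near end at (236,153).

```bash
python3 - <<'E'
from h import *
kp=cam("wrist"); im=cv2.imread("pics/w1_raw.png"); hsv=cv2.cvtColor(im,cv2.COLOR_BGR2HSV)
def blob(m,box):
    x0,y0,x1,y1=box; s=np.zeros_like(m); s[y0:y1,x0:x1]=m[y0:y1,x0:x1]
    c=max(cv2.findContours(s,cv2.RETR_EXTERNAL,cv2.CHAIN_APPROX_NONE)[0],key=cv2.contourArea); return c[:,0].astype(float)
def wr(c,kp,z):
    w=np.array([ray(p,kp,z)[:2] for p in c]); (x,y),s,a=cv2.minAreaRect((w*1e3).astype(np.float32)); return w,(x,y),s,a
dark=((hsv[...,2]<85)*255).astype(np.uint8)
br=((hsv[...,1]>90)&(hsv[...,0]<30)&(hsv[...,0]>8)).astype(np.uint8)*255
t=cam("top"); it=cv2.imread("pics/top0.png"); ht=cv2.cvtColor(it,cv2.COLOR_BGR2HSV)
darkt=((ht[...,2]<85)*255).astype(np.uint8); brt=((ht[...,1]>90)&(ht[...,0]<30)&(ht[...,0]>8)).astype(np.uint8)*255
whole=cv2.morphologyEx(dark|br,cv2.MORPH_CLOSE,np.ones((3,3)))
print("coil w",wr(blob(dark,(160,155,212,203)),kp,.048)[1:])
print("valve all w @.03",wr(blob(whole,(160,150,212,205)),kp,.03)[1:])
print("coil t",wr(blob(darkt,(302,210,332,242)),t,.048)[1:])
for n,m,box,k in [("burr w",dark,(310,78,350,120),kp),("burr t",darkt,(358,160,380,182),t)]:
    c=blob(m,box); print(n,c.min(0),c.max(0),c.mean(0))
# basket: project rim circle outer edge - edge by brightness: print ellipse of Canny pixels
e=cv2.Canny(cv2.cvtColor(im,6),60,120)[175:235,245:305]; ys,xs=np.nonzero(e); h=cv2.convexHull(np.c_[xs+245,ys+175].astype(np.int32))[:,0]
print("basket hull",h.tolist())
# top: spanner & case
wh=((ht[...,1]<25)&(ht[...,2]>195)).astype(np.uint8)*255
dd=blob(wh,(270,105,305,205)); print("spanner",wr(dd,t,.01)[1:])
c=blob(darkt,(143,172,180,208)); print("round",wr(c,t,.021)[1:]); c=blob(darkt,(108,186,143,218)); print("obl",wr(c,t,.021)[1:])
for n,uv,z in [("basket rim w",(413.5/1.5,306/1.5),.032),("basket rim t",(365,226.2),.032)]: print(n,ray(uv,kp if n[-1]=="w" else t,z))
E
```

```text
coil w ((453.991943359375, -212.1831512451172), (32.67755126953125, 36.56867218017578), 26.749019622802734)
valve all w @.03 ((453.0306091308594, -209.80130004882812), (48.54021453857422, 42.516876220703125), 27.853038787841797)
coil t ((446.48004150390625, -207.37750244140625), (32.306129455566406, 37.677391052246094), 26.446269989013672)
burr w [318.  90.] [338. 110.] [326.5814  99.5465]
burr t [363. 165.] [373. 175.] [367.5682 170.0455]
basket hull [[299, 207], [298, 212], [297, 215], [295, 219], [283, 234], [251, 234], [245, 233], [245, 218], [253, 197], [254, 195], [257, 190], [263, 184], [266, 182], [270, 181], [276, 180], [284, 182], [288, 184], [292, 188], [297, 198], [299, 204]]
spanner ((632.7117919921875, -142.82962036132812), (229.15538024902344, 26.666263580322266), 3.463404893875122)
round ((536.546875, 170.5662384033203), (67.78038787841797, 66.17723083496094), 2.297360897064209)
obl ((508.2049865722656, 255.44024658203125), (47.655513763427734, 62.544498443603516), 19.341493606567383)
basket rim w [ 0.4542 -0.3257  0.032 ]
basket rim t [ 0.4498 -0.3269  0.032 ]
```

Call:
move_arm([
  [[-1, -0.96, -3], 0.16, 100],
  [[-1, -0.96, -3], 0.16, 100],
  [[-1, -0.96, -3], 0.16, 100],
  [[-1, -0.96, -3], 0.16, 100],
  [[0, 0, -4], 0, 100],
  [[0, 0, -4], 0, 100],
  [[0, 0, -2.3], 0, 100],
  [[0, 0, -1], 0, 100],
  [[0, 0, 0], 0, 100],
  [[0, 0, 0], 0, 0],
  [[0, 0, 0], 0, 0],
  [[0, 0, 0], 0, 0],
  [[0, 0, 0], 0, 0],
  [[0, 0, 0], 0, 0],
  [[0, 0, 0], 0, 0],
])

```text
time: 3.52
position: [0.4542, -0.3249, 0.0147]
orientation: [[0.596, 0.803, 0.0], [0.803, -0.596, 0.0], [0.0, 0.0, -1.0]]
wrist_force: [0.1, -0.8, -0.2]
grip_width: 0.0349
finger_force: 0.0
```

```bash
python3 - <<'E'
from h import *
shot("scene","s1",(60,150,260,300),3); shot("wrist","w2")
a=cv2.imread("pics/s1.png"); b=cv2.imread("pics/w2.png")[120:,:]
cv2.imwrite("pics/s1.png",np.vstack([a[:300], cv2.resize(b,(600,300))]))
E
```

```text
(no output)
```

View pics/s1.png

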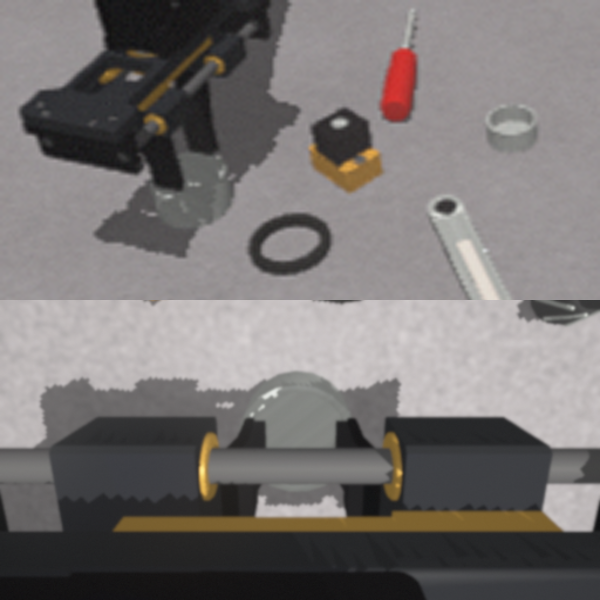

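The basket is up-image of the fingers, at about (255,233) raw in the wrist view; the fingers closed on its rear chord rather than its diameter.

```bash
python3 - <<'E'
from h import *
kp=cam("wrist"); s=ctrl.read_state(); R=s["orientation"]
print(s["grip_width"],s["finger_force"],s["time"])
for r in (183,235,283):
  for z in (.032,.0):
    p=ray((255,r),kp,z); print(r,z,p,R.T@(p-s["position"]))
print(proj(s["position"],kp), proj(s["position"]+[0,0,.019],kp))
im=cv2.imread("pics/w2_raw.png"); cv2.imwrite("pics/w2c.png",cv2.resize(im[160:330,160:350],None,fx=4,fy=3.5,interpolation=2))
E
```

```text
0.026804993291094224 0.0 3.625
183 0.032 [ 0.472  -0.3005  0.032 ] [ 0.0302 -0.0003 -0.0174]
183 0.0 [ 0.4677 -0.3061  0.    ] [ 0.0231 -0.0004  0.0146]
235 0.032 [ 0.4547 -0.3237  0.032 ] [ 0.0013 -0.0003 -0.0174]
235 0.0 [ 0.4472 -0.3337  0.    ] [-0.0113 -0.0004  0.0146]
283 0.032 [ 0.4374 -0.3469  0.032 ] [-0.0277 -0.0003 -0.0174]
283 0.0 [ 0.4266 -0.3613  0.    ] [-0.0457 -0.0004  0.0146]
[255.5584 226.2748] [255.5086 238.3089]
```

View pics/w2c.png

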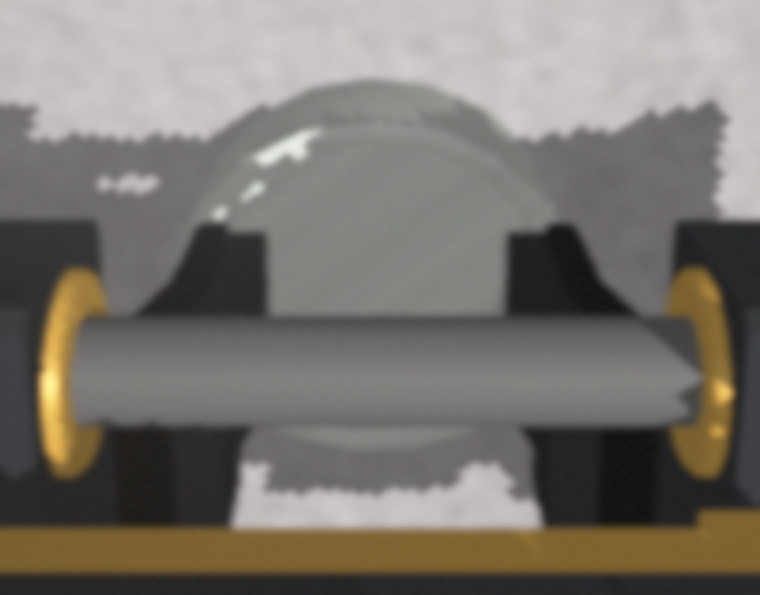

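```bash
python3 - <<'E'
from h import *
k=cam("scene"); s=ctrl.read_state(); R=s["orientation"]; p=s["position"]; kw=cam("wrist")
for z in (0,-.02,-.035):
  for sg in (1,-1):
    for x in (0,.0095):
      q=p+R@np.array([x,sg*.0175,z]); print(z,sg,x,(proj(q,k)-[60,150])*3, (proj(q,kw)-[160,160])*[4,3.5])
print("basket centre rim",(proj([.4545,-.3245,.032],k)-[60,150])*3,(proj([.4545,-.3245,0],k)-[60,150])*3)
E
```

```text
0 1 0 [180.4553 207.2713] [499.7773 231.9509]
0 1 0.0095 [191.4782 209.6226] [501.183  178.5781]
0 -1 0 [205.6633 178.3992] [264.6829 231.973 ]
0 -1 0.0095 [216.4226 180.6038] [263.2212 178.5972]
-0.02 1 0 [174.3612 187.0309] [512.3422 276.5252]
-0.02 1 0.0095 [185.5251 189.3599] [514.0728 217.8794]
-0.02 -1 0 [200.1029 158.372 ] [251.7081 276.5527]
-0.02 -1 0.0095 [210.9967 160.5535] [249.9097 217.9033]
-0.035 1 0 [169.6752 171.4671] [523.7163 316.8751]
-0.035 1 0.0095 [180.9472 173.778 ] [525.7705 253.5461]
-0.035 -1 0 [195.8304 142.9837] [239.9628 316.9079]
-0.035 -1 0.0095 [206.8273 145.1466] [237.8291 253.5748]
basket centre rim [188.7353 175.3031] [197.9262 207.1401]
```

Call:
move_arm([
  [[0, 0, 0], 0, 100],
  [[0, 0, 0], 0, 100],
  [[0, 0, 0], 0, 100],
  [[0, 0, 0], 0, 100],
  [[0, 0, 0], 0, 100],
  [[0, 0, 0], 0, 100],
  [[0, 0, 0], 0, 100],
  [[0, 0, 0], 0, 100],
])

```text
time: 4.62
position: [0.4542, -0.3249, 0.0147]
orientation: [[0.596, 0.803, 0.0], [0.803, -0.596, -0.0], [0.0, 0.0, -1.0]]
wrist_force: [0.2, 0.7, -1.0]
grip_width: 0.0862
finger_force: 0.0
```

```bash
python3 - <<'E'
from h import *
shot("scene","s2",(75,160,195,250),6)
E
```

```text
(no output)
```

View pics/s2.png

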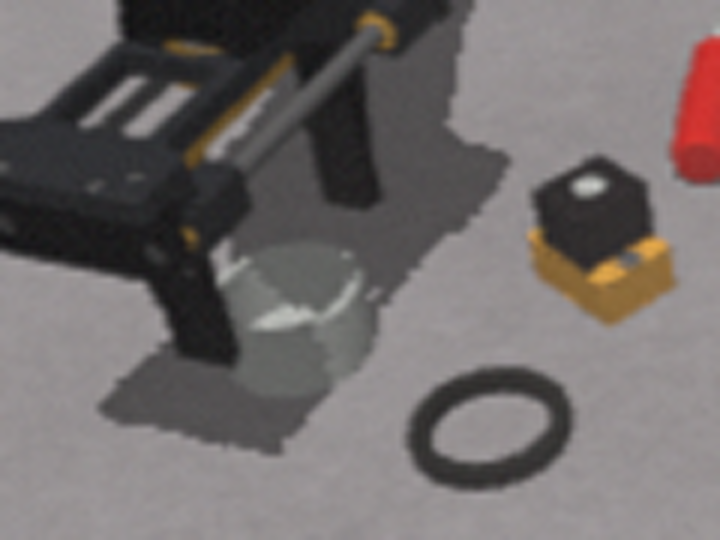

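```bash
python3 - <<'E'
from h import *
k=cam("scene"); s=ctrl.read_state(); R=s["orientation"]; p=s["position"]
for z in (0,-.02):
  for sg in (1,-1):
    for y in (.043,.058):
      for x in (-.0095,.0095):
        q=p+R@np.array([x,sg*y,z]); print(z,sg,y,x,(proj(q,k)-[75,160])*6)
E
```

```text
0 1 0.043 -0.0095 [209.7555 393.9243]
0 1 0.043 0.0095 [254.5198 403.7675]
0 1 0.058 -0.0095 [185.8867 420.8376]
0 1 0.058 0.0095 [231.1305 430.968 ]
0 -1 0.043 -0.0095 [335.0867 252.6067]
0 -1 0.043 0.0095 [377.2749 261.01  ]
0 -1 0.058 -0.0095 [355.1298 230.007 ]
0 -1 0.058 0.0095 [396.8969 238.1906]
-0.02 1 0.043 -0.0095 [196.4284 353.1875]
-0.02 1 0.043 0.0095 [241.7733 362.9446]
-0.02 1 0.058 -0.0095 [172.0224 379.9344]
-0.02 1 0.058 0.0095 [217.8589 389.9807]
-0.02 -1 0.043 -0.0095 [324.4212 212.9188]
-0.02 -1 0.043 0.0095 [367.1266 221.2282]
-0.02 -1 0.058 -0.0095 [344.8652 190.514 ]
-0.02 -1 0.058 0.0095 [387.1394 198.6029]
```

The reported z appears about 22 mm below the true tip height: the fingers closed just above the rim, untouched basket, and this also explains the 5 mm wrist-to-top mismatch. I'll shift to the corrected centre, go down and grip.

Call:
move_arm([
  [[-0.45, -0.4, 0], 0, 100],
  [[0, 0, -1], 0, 100],
  [[0, 0, -1.0], 0, 100],
  [[0, 0, 0], 0, 100],
  [[0, 0, 0], 0, 0],
  [[0, 0, 0], 0, 0],
  [[0, 0, 0], 0, 0],
  [[0, 0, 0], 0, 0],
  [[0, 0, 0], 0, 0],
])

```text
time: 5.8
position: [0.4498, -0.3289, -0.0052]
orientation: [[0.596, 0.803, 0.0], [0.803, -0.596, -0.0], [0.0, 0.0, -1.0]]
wrist_force: [-0.3, 0.7, 1.6]
grip_width: 0.0554
finger_force: 25.0
```

Call:
move_arm([
  [[0, 0, 2], 0, 0],
  [[0, 0, 4], 0, 0],
  [[0, 0, 5], 0, 0],
  [[0, 0, 5], 0, 0],
  [[1.56, 4.74, 0.5], 0.12, 0],
  [[1.56, 4.74, 0.5], 0.12, 0],
  [[1.56, 4.74, 0.5], 0.12, 0],
  [[1.56, 4.74, 0.5], 0.12, 0],
  [[1.56, 4.74, 0.5], 0.12, 0],
  [[1.56, 4.74, 0.5], 0.12, 0],
  [[1.56, 4.74, 0.5], 0.12, 0],
  [[1.56, 4.74, 0.5], 0.12, 0],
  [[0, 0, 0], 0, 0],
  [[0, 0, 0], 0, 0],
])

```text
time: 7.55
position: [0.5741, 0.0494, 0.1941]
orientation: [[-0.315, 0.949, -0.001], [0.949, 0.315, -0.001], [-0.001, -0.001, -1.0]]
wrist_force: [0.3, -0.4, -0.5]
grip_width: 0.0559
finger_force: 25.0
```

```bash
sed -i 's/T\[:3,3\]=s\["position"\]/T[:3,3]=s["position"]+[0,0,DZ]/; s/^def cam/DZ=.022\ndef cam/' h.py; python3 - <<'E'
from h import *
print(ctrl.read_state()["position"])
k=shot("wrist","w3",None,1.5)
for p in [(.5365,.1706,.021),(.5082,.2554,.021)]: print(proj(p,k)*1.5)
E
```

```text
[0.5741 0.0494 0.1941]
[388.5313  77.395 ]
[388.5775 -66.8491]
```

View pics/w3.png

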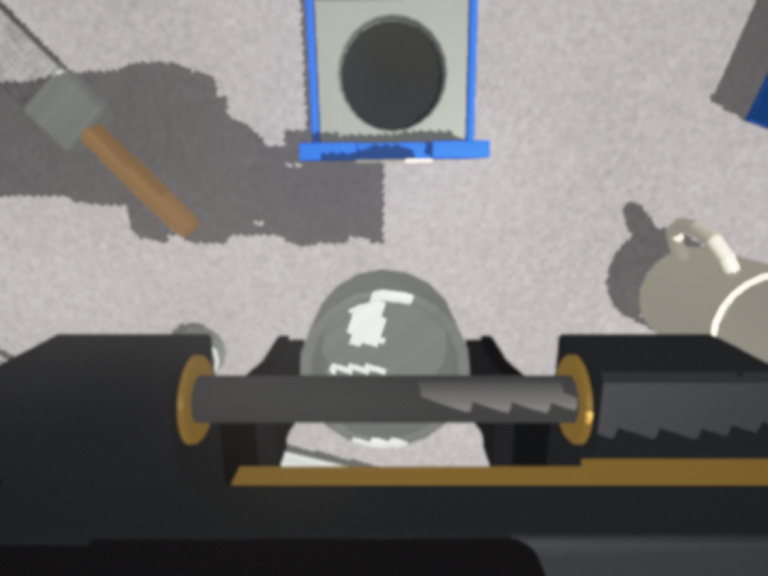

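```bash
python3 - <<'E'
from h import *
k=cam("wrist"); im=cv2.imread("pics/w3_raw.png"); d=((im.max(2)<85)*255).astype(np.uint8)
d[:8]=0; d[100:]=0; d[:,:215]=0; d[:,305:]=0
c=max(cv2.findContours(d,0,1)[0],key=cv2.contourArea); e=cv2.fitEllipse(c); print(e)
for z in (.009,.021): print(z,ray(e[0],k,z))
p=[ray(u,k,.022)[:2] for u in [(305/1.5,2),(315.5/1.5,135/1.5),(476/1.5,2),(470.5/1.5,135/1.5)]]
for a,b in ((0,1),(2,3)): v=p[a]-p[b]; print(p[a],p[b],np.degrees(np.arctan2(v[1],v[0])))
E
```

```text
((261.6001892089844, 49.7884407043457), (66.34970092773438, 70.60883331298828), 6.517677307128906)
0.009 [0.5383 0.1741 0.009 ]
0.021 [0.5387 0.1723 0.021 ]
[0.4673 0.1966] [0.4984 0.1158] 111.0447930899866
[0.5787 0.2334] [0.6058 0.1512] 108.26203818656299
```

Call:
move_arm([
  [[-0.9, 3.05, 0], 0, 0],
  [[-0.9, 3.05, 0], 0, 0],
  [[-0.9, 3.05, 0], 0, 0],
  [[-0.9, 3.05, 0], 0, 0],
  [[0, 0, -5], 0, 0],
  [[0, 0, -5], 0, 0],
  [[0, 0, -4], 0, 0],
  [[0, 0, -2], 0, 0],
  [[0, 0, -1], 0, 0],
  [[0, 0, -1], 0, 0],
  [[0, 0, -0.5], 0, 0],
  [[0, 0, -0.5], 0, 0],
  [[0, 0, 0], 0, 0],
])

```text
time: 9.22
position: [0.5385, 0.1723, 0.0047]
orientation: [[-0.316, 0.949, 0.0], [0.949, 0.316, -0.0], [-0.0, 0.0, -1.0]]
wrist_force: [1.5, 0.1, -1.7]
grip_width: 0.0558
finger_force: 25.0
```

Call:
move_arm([
  [[0, 0, -0.1], 0, 0],
  [[0, 0, 0], 0, 80],
  [[0, 0, 0], 0, 80],
  [[0, 0, 0], 0, 80],
  [[0, 0, 2], 0, 80],
  [[0, 0, 4], 0, 80],
  [[0, 0, 5], 0, 80],
  [[0, 0, 5], 0, 80],
  [[0, 0, 3], 0, 80],
  [[0, 0, 0], 0, 80],
])

```text
time: 10.48
position: [0.5401, 0.1735, 0.1977]
orientation: [[-0.316, 0.949, 0.007], [0.949, 0.316, 0.002], [-0.0, 0.007, -1.0]]
wrist_force: [0.4, -0.3, -0.0]
grip_width: 0.0699
finger_force: 0.0
```

```bash
python3 - <<'E'
from h import *
print(ctrl.read_state()["position"])
k=shot("wrist","w4",None,1.5)
P=np.array([.4935,-.287,.2472+DZ]);T=np.eye(4);T[:3,:3]=[[0.958,0.287,-.001],[.287,-.958,0],[-.001,0,-1]];T[:3,3]=P
c=viewer.get_calibration("wrist"); k1=(c["K"],T@c["mount"]); t=cam("top")
for z in (0,.02,.046): print(z,"w",ray((326.6,99.5),k1,z),"t",ray((367.6,170),t,z))
for n,uv in [("shaft-end",(497/1.5,146/1.5))]: print(n,ray(uv,k1,.046))
E
```

```text
[0.5401 0.1735 0.1977]
0 w [ 0.5962 -0.353   0.    ] t [ 0.5961 -0.3506  0.    ]
0.02 w [ 0.5945 -0.3492  0.02  ] t [ 0.5915 -0.3441  0.02  ]
0.046 w [ 0.5924 -0.3443  0.046 ] t [ 0.5854 -0.3357  0.046 ]
shaft-end [ 0.5963 -0.3489  0.046 ]
```

View pics/w4.png

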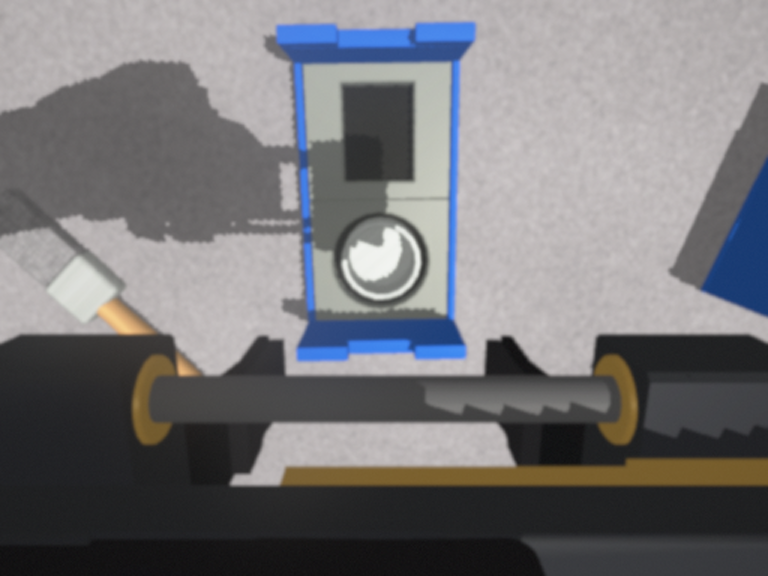

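The basket sits centred in the round pocket at (381,259); the oblong pocket is at about (378,133) and the case lies aligned with the image. On to the burr.

Call:
move_arm([
  [[0.55, -5.2, 0.2], 0, 80],
  [[0.55, -5.2, 0.2], 0, 80],
  [[0.55, -5.2, 0.2], 0, 80],
  [[0.55, -5.2, 0.2], 0, 80],
  [[0.55, -5.2, 0.2], 0, 80],
  [[0.55, -5.2, 0.2], 0, 80],
  [[0.55, -5.2, 0], 0, 80],
  [[0.55, -5.2, 0], 0, 80],
  [[0.55, -5.2, 0], 0, 60],
  [[0.55, -5.2, 0], 0, 60],
  [[0, 0, 0], 0, 60],
  [[0, 0, 0], 0, 60],
])

```text
time: 12.02
position: [0.593, -0.3465, 0.2042]
orientation: [[-0.316, 0.949, -0.002], [0.949, 0.316, 0.002], [0.003, -0.001, -1.0]]
wrist_force: [0.8, 0.4, 0.7]
grip_width: 0.0526
finger_force: 0.0
```

```bash
python3 - <<'E'
from h import *
print(ctrl.read_state()["position"])
k=shot("wrist","w5"); im=cv2.imread("pics/w5_raw.png")
for z in (0,.046): print(proj((.595,-.348,z),k))
cv2.imwrite("pics/w5.png",cv2.resize(im[90:240,180:340],None,fx=4,fy=4,interpolation=2))
# case geometry from w4
s=dict(p=np.array([.5401,.1735,.1977+DZ]),R=np.array([[-0.316,0.949,0.007],[0.949,0.316,0.002],[0,0.007,-1.0]]))
T=np.eye(4);T[:3,:3]=s["R"];T[:3,3]=s["p"];c=viewer.get_calibration("wrist");k4=(c["K"],T@c["mount"])
u=lambda x,y:(x/1.5,y/1.5)
cs=[ray(u(*q),k4,.021)[:2] for q in [(341,83),(413,83),(416,182),(343,183)]]; o=np.mean(cs,0); print("obl",o,[np.linalg.norm(cs[i]-cs[i-1]) for i in range(4)])
b=ray(u(381.5,259),k4,.041)[:2]; r=ray(u(381,259),k4,.021)[:2]; print("basket",b,r,"yaw y",np.degrees(np.arctan2(*(o-r)[::-1])),"mid",(o+r)/2)
f=ray(u(376,38),k4,.078)[:2]; n=ray(u(381,349),k4,.078)[:2]; print("notch mids",f,n,(f+n)/2,np.degrees(np.arctan2(*(f-n)[::-1])),np.linalg.norm(f-n))
E
```

```text
[ 0.593  -0.3465  0.2042]
[257.7207 166.7481]
[257.8637 173.5294]
obl [0.509  0.2566] [np.float64(0.07045626384951165), np.float64(0.05192601228829416), np.float64(0.06986087871908774), np.float64(0.0552361163979523)]
basket [0.5396 0.1719] [0.5404 0.1682] yaw y 109.54583708531831 mid [0.5247 0.2124]
notch mids [0.4917 0.3056] [0.5572 0.1175] [0.5244 0.2115] 109.18988242616157 0.19923652274766432
```

View pics/w5.png

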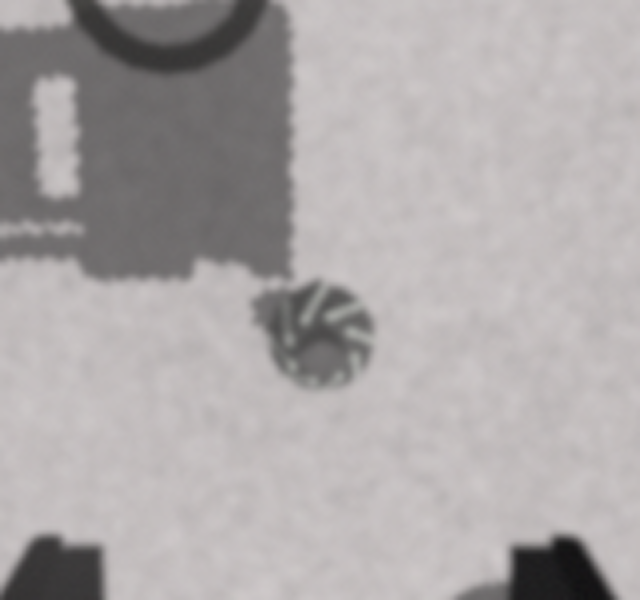

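```bash
python3 - <<'E'
import h
from h import *
s=ctrl.read_state(); R=s["orientation"]
for dz in (.022,0):
    h.DZ=dz; k=cam("wrist")
    for uv,z in [((260.6,174.2),0),((260.5,179.3),.046)]:
        p=ray(uv,k,z); print(dz,z,p,R.T@(p-s["position"]))
E
```

```text
0.022 0 [ 0.6021 -0.3552  0.    ] [-0.0123  0.0053  0.2048]
0.022 0.046 [ 0.6006 -0.3527  0.046 ] [-0.0093  0.0046  0.1588]
0 0 [ 0.6005 -0.3513  0.    ] [-0.0081  0.005   0.2048]
0 0.046 [ 0.5988 -0.3485  0.046 ] [-0.0047  0.0043  0.1588]
```

Call:
move_arm([
  [[0.6, -0.35, -3], 0, 60],
  [[0, 0, -5], 0, 60],
  [[0, 0, -5], 0, 60],
  [[0, 0, -3], 0, 60],
  [[0, 0, -2], 0, 60],
  [[0, 0, -1.3], 0, 60],
  [[0, 0, 0], 0, 60],
  [[0, 0, 0], 0, 0],
  [[0, 0, 0], 0, 0],
  [[0, 0, 0], 0, 0],
  [[0, 0, 0], 0, 0],
  [[0, 0, 0], 0, 0],
  [[0, 0, 0], 0, 0],
])

```text
time: 13.7
position: [0.5995, -0.3513, 0.0128]
orientation: [[-0.315, 0.949, 0.0], [0.949, 0.315, -0.0], [-0.0, -0.0, -1.0]]
wrist_force: [-0.2, 0.2, 2.0]
grip_width: 0.0123
finger_force: 25.0
```

```bash
python3 - <<'E'
from h import *
print(ctrl.read_state()["grip_width"])
a=viewer.read_camera("scene")[190:290,60:180]; b=viewer.read_camera("wrist")[150:300,176:336]
cv2.imwrite("pics/g1.png",np.hstack([cv2.resize(a,(390,325),interpolation=2),cv2.resize(b,(400,325),interpolation=2)]))
E
```

```text
0.01227458024051439
```

View pics/g1.png

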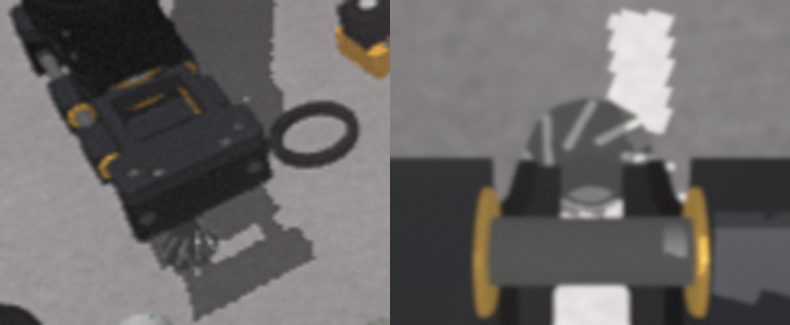

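Call:
move_arm([
  [[0, 0, 2], 0, 0],
  [[0, 0, 4], 0, 0],
  [[0, 0, 5], 0, 0],
  [[0, 0, 5], 0, 0],
  [[-0.6, 5.2, 0], 0, 0],
  [[-0.6, 5.2, 0], 0, 0],
  [[-0.6, 5.2, 0], 0, 0],
  [[-0.6, 5.2, 0], 0, 0],
  [[-0.6, 5.2, 0], 0, 0],
  [[-0.6, 5.2, 0], 0, 0],
  [[-0.6, 5.2, 0], 0, 0],
  [[-0.6, 5.2, 0], 0, 0],
  [[-0.6, 5.2, 0], 0, 0],
  [[-0.6, 5.2, 0], 0, 0],
  [[0, 0, 0], 0, 0],
  [[0, 0, 0], 0, 0],
  [[0, 0, 0], 0, 0],
])

```text
time: 15.92
position: [0.54, 0.1671, 0.1729]
orientation: [[-0.313, 0.95, 0.0], [0.95, 0.313, -0.001], [-0.001, 0.0, -1.0]]
wrist_force: [-0.3, -0.1, 0.1]
grip_width: 0.013
finger_force: 25.0
```

```bash
python3 - <<'E'
from h import *
s=ctrl.read_state();print(s["position"],s["grip_width"],s["finger_force"])
k=shot("wrist","w6"); im=cv2.imread("pics/w6_raw.png")
top=viewer.read_camera("top")[140:250,80:260]
cv2.imwrite("pics/w6.png",np.hstack([cv2.resize(im[60:300,130:390],(420,388),interpolation=2),cv2.resize(top,(380,388),interpolation=2)]))
E
```

```text
[0.54   0.1671 0.1729] 0.013013059195803405 24.994622468948364
```

View pics/w6.png

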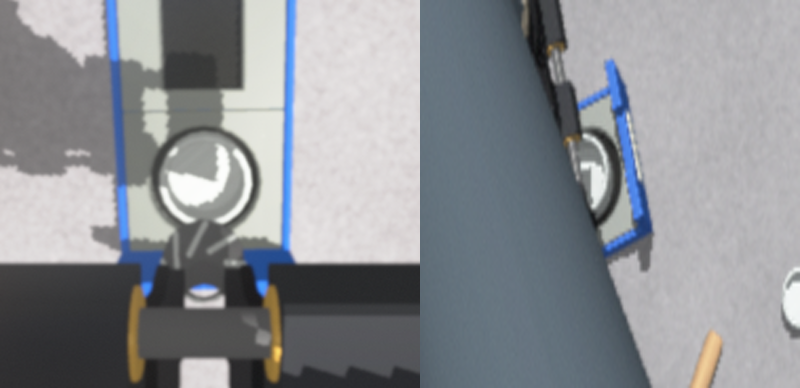

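The burr hangs upright in the grip, column-aligned with the basket (205) in the pocket ahead.

Call:
move_arm([
  [[-0.15, 0.6, 0], 0, 0],
  [[0, 0, -4], 0, 0],
  [[0, 0, -4], 0, 0],
  [[0, 0, -3], 0, 0],
  [[0, 0, -1.5], 0, 0],
  [[0, 0, -0.7], 0, 0],
  [[0, 0, 0], 0, 0],
  [[0, 0, 0], 0, 0],
])

```text
time: 17.02
position: [0.5389, 0.1752, 0.0418]
orientation: [[-0.315, 0.949, 0.002], [0.949, 0.315, 0.001], [0.0, 0.002, -1.0]]
wrist_force: [0.5, -0.0, -1.4]
grip_width: 0.0124
finger_force: 25.0
```

Call:
move_arm([
  [[0, 0, -0.8], 0, 0],
  [[0, 0, -0.4], 0, 0],
  [[0, 0, -0.2], 0, 0],
  [[0, 0, -0.1], 0, 0],
  [[0, 0, 0], 0, 0],
])

```text
time: 17.65
position: [0.5381, 0.175, 0.0258]
orientation: [[-0.316, 0.949, 0.0], [0.949, 0.316, 0.0], [0.0, 0.0, -1.0]]
wrist_force: [0.1, -0.0, -0.9]
grip_width: 0.013
finger_force: 25.0
```

Call:
move_arm([
  [[0, 0, 0], 0, 40],
  [[0, 0, 0], 0, 40],
  [[0, 0, 0], 0, 40],
  [[0, 0, 1], 0, 40],
  [[0, 0, 3], 0, 60],
  [[0, 0, 4], 0, 100],
  [[0, 0, 5], 0, 100],
  [[0, 0, 4], 0, 100],
  [[-0.98, -4.28, 0], -0.158, 100],
  [[-0.98, -4.28, 0], -0.158, 100],
  [[-0.98, -4.28, 0], -0.158, 100],
  [[-0.98, -4.28, 0], -0.158, 100],
  [[-0.98, -4.28, 0], -0.158, 100],
  [[-0.98, -4.28, 0], -0.158, 100],
  [[-0.98, -4.28, 0], -0.158, 100],
  [[-0.98, -4.28, 0], -0.158, 100],
  [[-0.98, -4.28, 0], -0.158, 100],
  [[0, 0, 0], 0, 100],
  [[0, 0, 0], 0, 100],
])

```text
time: 20.02
position: [0.4501, -0.2094, 0.1961]
orientation: [[0.891, 0.454, 0.001], [0.454, -0.891, 0.0], [0.001, -0.0, -1.0]]
wrist_force: [-0.9, 0.6, 0.5]
grip_width: 0.0871
finger_force: 0.0
```

```bash
cat > v.py <<'E'
import h
from h import *
s=ctrl.read_state();print(s["position"],s["orientation"][:2,0],np.degrees(np.arctan2(s["orientation"][1,1],s["orientation"][0,1])))
h.DZ=0; k=shot("wrist","w7"); im=cv2.imread("pics/w7_raw.png"); hs=cv2.cvtColor(im,cv2.COLOR_BGR2HSV)
u0=proj((.45,-.21,.03),k); print(u0)
br=((hs[...,1]>90)&(hs[...,0]<30)&(hs[...,0]>8)); dk=hs[...,2]<75
for n,m,z in [("coil",dk,.048),("all",dk|br,.03),("brass",br,.022)]:
    m=cv2.morphologyEx(m.astype(np.uint8)*255,cv2.MORPH_CLOSE,np.ones((3,3)))
    q=np.zeros_like(m);x,y=int(u0[0]),int(u0[1]);q[y-50:y+42,x-55:x+55]=m[y-50:y+42,x-55:x+55]
    cs=cv2.findContours(q,0,1)[0]; cs=[c for c in cs if cv2.contourArea(c)>60] if n!="brass" else [np.vstack(cs)]
    for c in cs:
        w=np.array([ray(p,k,z)[:2]*1e3 for p in c[:,0].astype(float)],np.float32); r=cv2.minAreaRect(w); print(n,r)
t=viewer.read_camera("top"); cv2.imwrite("pics/t7.png",t)
E
python3 v.py
```

```text
[ 0.4501 -0.2094  0.1961] [0.8909 0.4542] -62.98727553486429
[255.9531 174.3888]
coil ((452.6045227050781, -208.14820861816406), (32.32670211791992, 32.127784729003906), 27.007553100585938)
coil ((508.7211608886719, -236.69415283203125), (27.774995803833008, 4.993329048156738), 29.28998374938965)
all ((453.2348327636719, -207.815673828125), (46.97028350830078, 33.893043518066406), 27.010595321655273)
all ((508.6204833984375, -239.7868194580078), (29.2683162689209, 5.261801719665527), 29.289976119995117)
brass ((452.0040283203125, -208.61782836914062), (48.37861633300781, 33.81100845336914), 27.6534366607666)
```

Call:
move_arm([
  [[0.25, 0.1, -4], 0, 100],
  [[0, 0, -5], 0, 100],
  [[0, 0, -5], 0, 100],
  [[0, 0, -3], 0, 100],
  [[0, 0, -2], 0, 100],
  [[0, 0, -1], 0, 100],
  [[0, 0, 0], 0, 100],
  [[0, 0, 0], 0, 0],
  [[0, 0, 0], 0, 0],
  [[0, 0, 0], 0, 0],
  [[0, 0, 0], 0, 0],
  [[0, 0, 0], 0, 0],
  [[0, 0, 0], 0, 0],
  [[0, 0, 0], 0, 0],
], grip_force=30)

```text
time: 21.88
position: [0.4523, -0.2093, -0.0043]
orientation: [[0.892, 0.453, -0.0], [0.453, -0.892, 0.0], [-0.0, -0.0, -1.0]]
wrist_force: [-0.1, -0.1, 0.4]
grip_width: 0.0336
finger_force: 30.0
```

Call:
move_arm([
  [[0, 0, 2], 0, 0],
  [[0, 0, 5], 0, 0],
  [[0, 0, 5], 0, 0],
  [[0, 0, 5], 0, 0],
  [[0.57, 4.64, 0], 0.142, 0],
  [[0.57, 4.64, 0], 0.142, 0],
  [[0.57, 4.64, 0], 0.142, 0],
  [[0.57, 4.64, 0], 0.142, 0],
  [[0.57, 4.64, 0], 0.142, 0],
  [[0.57, 4.64, 0], 0.142, 0],
  [[0.57, 4.64, 0], 0.142, 0],
  [[0.57, 4.64, 0], 0.142, 0],
  [[0.57, 4.64, 0], 0.142, 0],
  [[0.57, 4.64, 0], 0.142, 0],
  [[0, 0, 0], 0, 0],
  [[0, 0, 0], 0, 0],
  [[0, 0, -4], 0, 0],
  [[0, 0, -4], 0, 0],
  [[0, 0, 0], 0, 0],
])

```text
time: 24.25
position: [0.5074, 0.2509, 0.0828]
orientation: [[-0.311, 0.95, -0.006], [0.95, 0.311, -0.005], [-0.003, -0.007, -1.0]]
wrist_force: [-0.3, -0.1, -2.4]
grip_width: 0.0335
finger_force: 30.0
```

Call:
move_arm([
  [[0.1, 0.35, 0], 0, 0],
  [[0, 0, -2], 0, 0],
  [[0, 0, -2], 0, 0],
  [[0, 0, -1.2], 0, 0],
  [[0, 0, 0], 0, 0],
  [[0, 0, 0], 0, 0],
])

```text
time: 25.0
position: [0.5106, 0.2586, 0.0339]
orientation: [[-0.314, 0.949, 0.0], [0.949, 0.314, 0.001], [0.0, 0.001, -1.0]]
wrist_force: [-0.5, 0.8, -2.7]
grip_width: 0.034
finger_force: 30.0
```

Call:
move_arm([
  [[-0.1, -0.25, -0.5], 0, 0],
  [[0, 0, -1], 0, 0],
  [[0, 0, -0.6], 0, 0],
  [[0, 0, -0.4], 0, 0],
  [[0, 0, -0.3], 0, 0],
  [[0, 0, 0], 0, 0],
])

```text
time: 25.75
position: [0.5092, 0.2557, 0.0055]
orientation: [[-0.314, 0.949, -0.0], [0.949, 0.314, -0.0], [0.0, -0.0, -1.0]]
wrist_force: [-0.1, 0.3, -1.8]
grip_width: 0.0337
finger_force: 30.0
```

Call:
move_arm([
  [[0, 0, -0.07], 0, 0],
  [[0, 0, 0], 0, 65],
  [[0, 0, 0], 0, 65],
  [[0, 0, 0], 0, 65],
  [[0, 0, 2], 0, 65],
  [[0, 0, 4], 0, 65],
  [[0, 0, 5], 0, 65],
  [[0, 0, 5], 0, 65],
  [[0.45, -3.36, 1.4], -0.1525, 65],
  [[0.45, -3.36, 1.4], -0.1525, 65],
  [[0.45, -3.36, 1.4], -0.1525, 65],
  [[0.45, -3.36, 1.4], -0.1525, 65],
  [[0.45, -3.36, 1.4], -0.1525, 65],
  [[0.45, -3.36, 1.4], -0.1525, 65],
  [[0.45, -3.36, 1.4], -0.1525, 65],
  [[0.45, -3.36, 1.4], -0.1525, 65],
  [[0.45, -3.36, 1.4], -0.1525, 65],
  [[0.45, -3.36, 1.4], -0.1525, 65],
  [[0.45, -3.36, 1.4], -0.1525, 65],
  [[0.45, -3.36, 0], -0.1525, 65],
])

```text
time: 28.25
position: [0.564, -0.148, 0.322]
orientation: [[0.998, 0.056, 0.005], [0.056, -0.998, -0.0], [0.005, 0.001, -1.0]]
wrist_force: [0.7, -0.5, -1.1]
grip_width: 0.0565
finger_force: 0.0
```

Call:
move_arm([
  [[0, 0, 0], 0, 65],
  [[0, 0, 0], 0, 65],
])

```text
time: 28.5
position: [0.5632, -0.1462, 0.3198]
orientation: [[0.998, 0.062, 0.001], [0.062, -0.998, 0.001], [0.001, -0.001, -1.0]]
wrist_force: [0.7, -0.2, -0.4]
grip_width: 0.0567
finger_force: 0.0
```

```bash
cat > sp.py <<'E'
import h
from h import *
s=ctrl.read_state();print(s["position"],s["orientation"].round(3).tolist())
h.DZ=0; k=shot("wrist","w8"); im=cv2.imread("pics/w8_raw.png"); hs=cv2.cvtColor(im,cv2.COLOR_BGR2HSV)
print("bg V",np.median(hs[...,2]), [proj(p,k) for p in ((.518,-.15,.01),(.633,-.143,.01),(.747,-.136,.01))])
d=hs[...,2]<75; d[205:]=0
for c in cv2.findContours(d.astype(np.uint8),0,1)[0]:
    a=cv2.contourArea(c)
    if 15<a<1500: m=c[:,0].mean(0); print("dark",a,m,ray(m,k,.01))
for th in (200,215,225):
    w=((hs[...,2]>th)&(hs[...,1]<25)); w[215:]=0
    cs=cv2.findContours(cv2.morphologyEx(w.astype(np.uint8),3,np.ones((3,3))),0,1)[0]
    for c in cs:
        if 300<cv2.contourArea(c)<8000: r=cv2.minAreaRect(np.array([ray(p,k,.01)[:2]*1e3 for p in c[:,0].astype(float)],np.float32)); print(th,r)
t=viewer.read_camera("top"); cv2.imwrite("pics/t8.png",t)
E
python3 sp.py
```

```text
[ 0.5632 -0.1462  0.3198] [[0.998, 0.062, 0.001], [0.062, -0.998, 0.001], [0.001, -0.001, -1.0]]
bg V 150.0 [array([256.4313, 185.6827]), array([256.5598, 108.0469]), array([256.6588,  21.3375])]
dark 32.5 [  4.8  185.88] [0.4936 0.2354 0.01  ]
dark 30.0 [ 47.9583 180.375 ] [0.5065 0.1685 0.01  ]
dark 32.0 [256.3889 177.    ] [ 0.5315 -0.1491  0.01  ]
dark 982.0 [330.57 185.06] [ 0.5261 -0.2634  0.01  ]
dark 68.5 [ 30.7027 163.973 ] [0.5303 0.1921 0.01  ]
dark 18.5 [ 31.2105 139.5263] [0.5672 0.1875 0.01  ]
dark 1174.0 [500.5682  49.6894] [ 0.7323 -0.4762  0.01  ]
dark 24.0 [498.4815   0.4815] [ 0.7926 -0.4583  0.01  ]
200 ((639.53857421875, -143.35943603515625), (216.26344299316406, 24.862707138061523), 3.6576337814331055)
215 ((658.6351928710938, -141.76722717285156), (175.4925079345703, 23.365291595458984), 3.9447402954101562)
225 ((658.760498046875, -141.77474975585938), (172.77972412109375, 23.33306884765625), 3.9447696208953857)
```

```bash
python3 - <<'E'
from h import *
a=cv2.imread("pics/t8.png")[145:240,85:200]; b=viewer.read_camera("scene")[140:215,298:400]
cv2.imwrite("pics/c8.png",np.hstack([cv2.resize(a,(390,322),interpolation=2),cv2.resize(b,(400,322),interpolation=2)]))
E
```

```text
(no output)
```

View pics/c8.png

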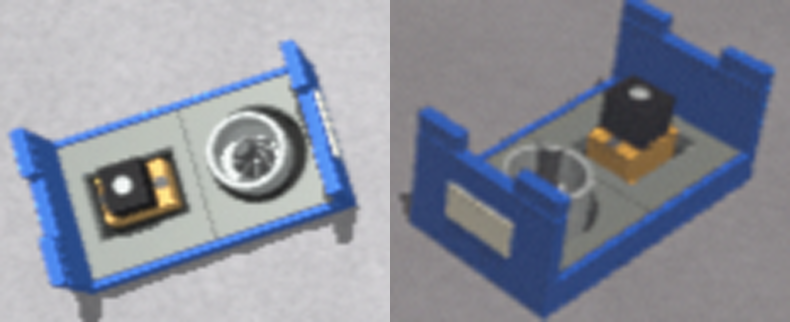

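Both the valve and the burr stand upright in place, centred in pocket and basket. Now the spanner.

Call:
move_arm([
  [[3.45, 0.15, -4], 0, 65],
  [[3.45, 0.15, -4], 0, 65],
  [[0, 0, -5], 0, 65],
  [[0, 0, -5], 0, 65],
  [[0, 0, -5], 0, 65],
  [[0, 0, -5], 0, 65],
  [[0, 0, -3], 0, 65],
  [[0, 0, -1.5], 0, 65],
  [[0, 0, -0.7], 0, 65],
  [[0, 0, 0], 0, 65],
], grip_force=50)

```text
time: 29.9
position: [0.633, -0.1444, -0.0123]
orientation: [[0.998, 0.06, 0.001], [0.06, -0.998, -0.0], [0.001, 0.0, -1.0]]
wrist_force: [0.1, 0.1, 0.0]
grip_width: 0.0568
finger_force: 0.0
```

Call:
move_arm([
  [[0, 0, -0.2], 0, 65],
  [[0, 0, 0], 0, 65],
])

```text
time: 30.15
position: [0.6329, -0.1447, -0.0142]
orientation: [[0.998, 0.06, 0.001], [0.06, -0.998, -0.0], [0.001, 0.0, -1.0]]
wrist_force: [0.3, -0.6, 0.5]
grip_width: 0.0569
finger_force: 0.0
```

Call:
move_arm([
  [[0, 0, -0.2], 0, 65],
  [[0, 0, 0], 0, 65],
])

```text
time: 30.4
position: [0.6322, -0.1446, -0.017]
orientation: [[0.998, 0.06, -0.0], [0.06, -0.998, -0.0], [-0.0, 0.0, -1.0]]
wrist_force: [0.6, 0.1, 0.2]
grip_width: 0.0565
finger_force: 0.0
```

Call:
move_arm([
  [[0, 0, -0.15], 0, 65],
  [[0, 0, 0], 0, 65],
])

```text
time: 30.65
position: [0.6322, -0.1445, -0.0187]
orientation: [[0.998, 0.06, -0.0], [0.06, -0.998, -0.0], [-0.0, -0.0, -1.0]]
wrist_force: [0.2, -0.8, -0.4]
grip_width: 0.0568
finger_force: 0.0
```

Call:
move_arm([
  [[0, 0, -0.15], 0, 65],
  [[0, 0, 0], 0, 65],
])

```text
time: 30.9
position: [0.6322, -0.1445, -0.0202]
orientation: [[0.998, 0.06, -0.0], [0.06, -0.998, -0.0], [-0.0, -0.0, -1.0]]
wrist_force: [-1.2, -0.2, 0.3]
grip_width: 0.0566
finger_force: 0.0
```

Call:
move_arm([
  [[0, 0, -0.1], 0, 65],
  [[0, 0, 0], 0, 65],
  [[0, 0, 0], 0, 0],
  [[0, 0, 0], 0, 0],
  [[0, 0, 0], 0, 0],
  [[0, 0, 0], 0, 0],
  [[0, 0, 0], 0, 0],
])

```text
time: 31.78
position: [0.6324, -0.1441, -0.021]
orientation: [[0.998, 0.06, 0.0], [0.06, -0.998, 0.0], [0.0, -0.0, -1.0]]
wrist_force: [-0.7, 1.7, 0.2]
grip_width: 0.0251
finger_force: 50.0
```

Call:
move_arm([
  [[0, 0, 1.5], 0, 0],
  [[0, 0, 4], 0, 0],
  [[0, 0, 5], 0, 0],
  [[0, 0, 5], 0, 0],
  [[0, 0, 4], 0, 0],
  [[-0.905, 2.975, 0], 0.1537, 0],
  [[-0.905, 2.975, 0], 0.1537, 0],
  [[-0.905, 2.975, 0], 0.1537, 0],
  [[-0.905, 2.975, 0], 0.1537, 0],
  [[-0.905, 2.975, 0], 0.1537, 0],
  [[-0.905, 2.975, 0], 0.1537, 0],
  [[-0.905, 2.975, 0], 0.1537, 0],
  [[-0.905, 2.975, 0], 0.1537, 0],
  [[-0.905, 2.975, 0], 0.1537, 0],
  [[-0.905, 2.975, 0], 0.1537, 0],
  [[-0.905, 2.975, 0], 0.1537, 0],
  [[-0.905, 2.975, 0], 0.1537, 0],
  [[0, 0, 0], 0, 0],
  [[0, 0, 0], 0, 0],
  [[0, 0, 0], 0, 0],
])

```text
time: 34.28
position: [0.5243, 0.2109, 0.174]
orientation: [[-0.325, 0.946, 0.0], [0.946, 0.325, -0.001], [-0.001, -0.0, -1.0]]
wrist_force: [-0.3, -0.4, -3.4]
grip_width: 0.0248
finger_force: 50.0
```

```bash
python3 - <<'E'
from h import *
import h
h.DZ=0
s=ctrl.read_state();print(s["position"],s["orientation"].round(3).tolist(),s["grip_width"],s["torque"])
k=shot("wrist","w9"); im=cv2.imread("pics/w9_raw.png"); hs=cv2.cvtColor(im,cv2.COLOR_BGR2HSV)
b=((hs[...,0]>95)&(hs[...,0]<130)&(hs[...,1]>110)).astype(np.uint8); b[225:]=0; b[:,:150]=0; b[:,370:]=0
for c in cv2.findContours(b,0,1)[0]:
    if cv2.contourArea(c)>40: print("blue",cv2.boundingRect(c),cv2.contourArea(c))
w=((hs[...,2]>185)&(hs[...,1]<30)).astype(np.uint8); w[225:]=0; w[:,:200]=0; w[:,310:]=0
for c in cv2.findContours(w,0,1)[0]:
    if cv2.contourArea(c)>150: print("white",cv2.boundingRect(c),cv2.minAreaRect(c))
for p in ((.4917,.3056,.078),(.5238,.213,.0)): print(proj(p,k))
E
```

```text
[0.5243 0.2109 0.174 ] [[-0.325, 0.946, 0.0], [0.946, 0.325, -0.001], [-0.001, -0.0, -1.0]] 0.024757617824802722 [-0.0151 -0.1053 -0.0101]
blue (286, 63, 40, 162) 1117.5
blue (187, 63, 39, 162) 1079.0
white (219, 175, 10, 46) ((223.5, 197.5), (45.0, 9.0), 90.0)
white (200, 0, 110, 225) ((254.49996948242188, 111.99998474121094), (223.99996948242188, 108.99998474121094), 90.0)
[256.4821  66.7601]
[256.6544 170.1774]
```

Call:
move_arm([
  [[-0.05, 0.2, -3], 0, 0],
  [[0, 0, -4], 0, 0],
  [[0, 0, -3], 0, 0],
  [[0, 0, -1.5], 0, 0],
  [[0, 0, -0.4], 0, 0],
  [[0, 0, 0], 0, 0],
  [[0, 0, 0], 0, 0],
])

```text
time: 35.2
position: [0.5241, 0.2149, 0.0562]
orientation: [[-0.327, 0.945, 0.002], [0.945, 0.327, 0.001], [0.0, 0.002, -1.0]]
wrist_force: [0.4, 0.2, -2.9]
grip_width: 0.025
finger_force: 50.0
```

Call:
move_arm([
  [[0, -0.12, -0.3], 0, 0],
  [[0, 0, -0.3], 0, 0],
  [[0, 0, -0.2], 0, 0],
  [[0, 0, -0.15], 0, 0],
  [[0, 0, 0], 0, 0],
])

```text
time: 35.83
position: [0.5232, 0.2132, 0.0453]
orientation: [[-0.327, 0.945, -0.0], [0.945, 0.327, 0.0], [0.0, -0.0, -1.0]]
wrist_force: [0.4, 0.2, -3.4]
grip_width: 0.0252
finger_force: 50.0
```

Call:
move_arm([
  [[0, 0, -0.05], 0, 0],
  [[0, 0, 0], 0, 0],
  [[0, 0, 0], 0, 0],
])

```text
time: 36.2
position: [0.5232, 0.2133, 0.045]
orientation: [[-0.327, 0.945, 0.0], [0.945, 0.327, 0.0], [0.0, 0.0, -1.0]]
wrist_force: [0.4, -0.2, -3.1]
grip_width: 0.0248
finger_force: 50.0
```

Call:
move_arm([
  [[0, 0, -0.08], 0, 0],
  [[0, 0, 0], 0, 0],
  [[0, 0, 0], 0, 0],
])

```text
time: 36.58
position: [0.5233, 0.2133, 0.0449]
orientation: [[-0.327, 0.945, 0.0], [0.945, 0.327, -0.0], [-0.001, 0.0, -1.0]]
wrist_force: [-2.7, -1.9, 6.3]
grip_width: 0.0249
finger_force: 50.0
```

Contact on the notch floors. I'll release, lift clear, and check.

Call:
move_arm([
  [[0, 0, 0.05], 0, 0],
  [[0, 0, 0], 0, 35],
  [[0, 0, 0], 0, 45],
  [[0, 0, 0], 0, 55],
  [[0, 0, 0], 0, 60],
  [[0, 0, 2], 0, 60],
  [[0, 0, 4], 0, 60],
  [[0, 0, 5], 0, 60],
  [[0, 0, 5], 0, 60],
  [[1, -4, 2], 0, 60],
  [[1, -5, 2], 0, 60],
  [[1, -5, 0], 0, 60],
  [[1, -5, 0], 0, 60],
  [[1, -5, 0], 0, 60],
  [[1, -5, 0], 0, 60],
  [[0, 0, 0], 0, 60],
  [[0, 0, 0], 0, 60],
])

```text
time: 38.7
position: [0.5832, -0.0759, 0.2457]
orientation: [[-0.328, 0.945, 0.001], [0.945, 0.328, 0.001], [0.0, 0.001, -1.0]]
wrist_force: [-0.7, 0.3, 1.1]
grip_width: 0.0526
finger_force: 0.0
```

```bash
python3 - <<'E'
from h import *
s=ctrl.read_state();print(s["time"],s["position"],s["wrist_force"])
t=cam("top"); im=viewer.read_camera("top"); cv2.imwrite("pics/tf.png",im); hs=cv2.cvtColor(im,cv2.COLOR_BGR2HSV)
w=((hs[...,1]<25)&(hs[...,2]>190)).astype(np.uint8); w[:150]=0;w[240:]=0;w[:,:85]=0;w[:,205:]=0
w=cv2.morphologyEx(w,3,np.ones((5,5)))
for c in cv2.findContours(w,0,1)[0]:
    if cv2.contourArea(c)>40: print(cv2.boundingRect(c),cv2.contourArea(c),cv2.minAreaRect(np.array([ray(p,t,.076)[:2]*1e3 for p in c[:,0].astype(float)],np.float32)))
b=((hs[...,0]>95)&(hs[...,0]<130)&(hs[...,1]>110)).astype(np.uint8); b[:150]=0; b[245:]=0; b[:,:85]=0;b[:,200:]=0
r=cv2.minAreaRect(np.array([ray(p,t,.04)[:2]*1e3 for p in np.argwhere(b)[:,::-1].astype(float)],np.float32)); print("case",r)
d=(hs[...,2]<70); print([ (cv2.contourArea(c),ray(c[:,0].mean(0),t,.076)) for c in cv2.findContours((d*1).astype(np.uint8)[150:245,85:205].copy(),0,1,offset=(85,150))[0] if cv2.contourArea(c)>4])
sb=((hs[...,2]>195)&(hs[...,1]<25)).astype(np.uint8)[205:245,240:282]; print("small",np.argwhere(sb).mean(0)[::-1]+[240,205])
E
```

```text
38.7 [ 0.5832 -0.0759  0.2457] [-0.6587  0.2801  1.0792]
(131, 198, 49, 20) 199.0 ((484.6852722167969, 167.26797485351562), (14.829316139221191, 116.1279296875), 19.192068099975586)
(85, 150, 120, 90) 7890.0 ((519.0172119140625, 196.6530303955078), (208.58265686035156, 282.9874572753906), 0.4260120391845703)
case ((523.5711059570312, 218.584228515625), (129.40216064453125, 217.5535888671875), 19.208534240722656)
[(10.0, array([0.4888, 0.3087, 0.076 ])), (41.5, array([0.4918, 0.239 , 0.076 ])), (41.0, array([0.4835, 0.2298, 0.076 ])), (40.0, array([0.5084, 0.1467, 0.076 ]))]
small [271.0359 220.2725]
```

```bash
python3 - <<'E'
from h import *
im=cv2.imread("pics/tf.png"); t=cam("top"); g=im.max(2); sc=viewer.read_camera("scene"); s=cam("scene"); G=sc.max(2)
c=np.array([.523,.213]); a=np.array([-.327,.945])
for sg in (1,-1):
    for n,k,gg in (("top",t,g),("scene",s,G)):
        p=proj(np.r_[c+sg*.1012*a,.076],k); x,y=np.round(p).astype(int); w=gg[y-6:y+7,x-6:x+7]; m=np.argwhere(w<95).mean(0)[::-1]+[x-6,y-6]
        print(n,sg,p,m,ray(m,k,.076)); print(w[::2,::2])
E
```

```text
top 1 [ 93.585  205.9534] [ 93.6538 206.3462] [0.489  0.3084 0.076 ]
[[201 198 200 227 233 232 232]
 [198 220 239 251 245 239 234]
 [218 230 100  65 153 250 238]
 [232 158  51  54  74 245 238]
 [231 191  65  54 113 243 233]
 [213 236 210 189 246 233 177]
 [192 203 210 194 149 147 156]]
scene 1 [376.3254 147.5124] [376.7857 147.    ] [0.4882 0.3112 0.076 ]
[[144 144 145 143 144 144 142]
 [135 147 150 152 148 148 143]
 [141 178 103  66  85 156 151]
 [169 184 143  83  77 128 158]
 [173 170 169 169 169 136 137]
 [167 168 168 135 124 124 125]
 [169 151 123 115 159 182 130]]
top -1 [178.4741 178.1482] [178.2105 178.3684] [0.5556 0.118  0.076 ]
[[116 155 230 221 192 206 205]
 [156 230 253 245 246 233 211]
 [242 254 217  91 128 244 225]
 [245 244  84  70  70 231 223]
 [246 253 102  70  83 235 207]
 [244 245 252 221 240 233 177]
 [242 246 245 243 166 136 180]]
scene -1 [321.0291 176.9249] [321.45 176.35] [0.5544 0.1193 0.076 ]
[[179 138 145 147 157 166 163]
 [121 134 159 180 171 166 167]
 [151 164  91  68  78 148 168]
 [118 172  93  57  53 152 185]
 [104 120 167 171 172 152 122]
 [104 108 121 127 125 120 139]
 [108 102 111 118 121 116 182]]
```

Both ring spots are within 1–3 mm of where they should be at z = 76 mm, in both views, so the spanner lies level and centred in the notches.

```bash
python3 -c "
from station import job
print(job.job_done())"
```

```text
the job is handed in; nothing more can be done
None
```

The kit is packed in the order asked, the job is handed in after about 39 s on the robot clock, and I have not seen a verdict; pictures showed the basket, burr and valve upright in place, and camera measurements put the spanner level and centred in both notches to about 3 mm.

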